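# Fill the sleeve rows, then hold the hidden bolt head still

### The arm

A 7-joint arm with a two-finger parallel gripper is mounted at the origin on the work surface. World frame = base frame: x ahead of the robot, y to its left, z up, the work surface at z = 0. Lengths are in m, angles in rad, forces in N, time in s.
With the tool pointing down it reaches from about 0.4 to 0.85 m from the base axis. Payload 4.5 kg.
Tool frame: the origin (TCP) lies midway between the tips of the shut fingers; the grasp point (between the pads) lies 19 mm behind it; x points along the fingers, y is the direction in which the jaws open and shut, and the axes are right-handed (so a half turn about x gives the same grasp; the last joint's range is limited). The gripper opens to 88 mm and grips with 3 to 60 N. Pads are 18 mm wide; open, the fingers measure 123 mm over their backs; the gripper's body (75 mm by 187 mm) begins 45 mm behind the grasp point.
Start: joints at [1.201, 0.689, -0.195, 1.565, 0.157, 0.902, -0.215], TCP at [0.246, -0.575, 0.239] pointing down, gripper open.
Joint ranges: [-3.01, 3.01], [-0.46, 2.08], [-1.47, 1.51], [0.13, 2.56], [-1, 4.14], [0.04, 2.09], [-2.66, 2.66]. Speed limits (rad/s): [2.57, 2.57, 3.14, 3.14, 3.14, 3.14, 3.14].

### API

Orientations are given as a unit quaternion [x, y, z, w].
In Python, from plant import r gives the robot as it stands.
- The arm moves only by the tool arm_command, never from a script. Its argument "plan" is a list of rows, each a list of 5 numbers: the finger opening in m, from 0 to 0.0881, then the shift along the tool's x, y, z in m, then the turn about the tool's x in rad. In form: [[grip, dx, dy, dz, roll], ...]. A call has 1 to 12 rows; each row shifts and turns the commanded pose from where the row before left it, along the tool's axes as they then stand; what a row does not reach is not made up. A row lasts 1/8 s, in which the tool goes at most 62.5 mm and 10.7 degrees, less where a joint would pass 70% of its speed; a pose out of reach is approached as far as the arm can. A call is refused whole if a number of a shift passes 0.0625 or a number of a turn 0.188, either way. A call with a gripper value outside its range is refused whole. The fingers move at their own pace and stop on an object; "force" is the grip in N (left out, the last holds). Time passes only in rows, so rows that do not move let the fingers close. It gives the time, the measured TCP pose, the force and the opening at its end, in the units of the state.
- r.get_state(): the state, without advancing time (a new reading comes with each control period).
- r.snapshot(name): name is "scene" or "top"; returns (picture, depth): 384x512x3 uint8, red, green, blue; 384x512 float32, m along the optical axis (not along the pixel's ray), 0 where there is no reading.
- r.calibration(name): a dict with "fx", "fy", "cx", "cy" (pixels), "k1" (the pictures are not rectified: a ray, as slopes to the right and down, at radius r is drawn at 1 + k1 r^2 times it, then the intrinsics apply), "eye" and "orientation" of the camera in the world. Camera axes: x right, y down, z forward; pixel columns grow to the right and rows downward; lengths in m; the calibration is good to about 2 mm. A picture is of the moment at which its call begins. calibration takes no time and is no camera call.
- r.finish_job(): hands the job in, once; it reports no verdict.
The state is a dict: "clock": time; "q": joint angles; "qd": joint speeds; "joint_torque": joint torques, N m; "tool_pos": TCP position; "eef_rot": TCP orientation; "contact_force": force on the tool from outside, world axes, zero at the start; "moment": the same for the moment, N m; "opening": opening from 0.0 (shut) to 1.0 (fully open).
Only numpy, scipy, OpenCV 4.12 (cv2) and the standard library are available. Lean on these libraries where they do the work, as an engineer would, in place of code of your own. Each camera call takes 0.05 s, during which the arm holds its last target.

### The job

Finish this display-stand base: put each of the two loose spacer sleeves over the empty stud of the row whose sleeves have its length (short with short, long with long), fully down, and let them go. Then reach down into the gap behind the red bracket, grasp the bolt head that is turning with the nut runner and stop it from turning; finish while still holding it firmly still. Leave the jar, the paint tin and the brush where they stand.

Things in the scene. Friction and masses are not known exactly. Their poses are not given: they have to be found in the camera images.
- stand: Fixed wooden base board, 240 mm (its x) x 330 mm (its y), 15 mm thick; origin at the centre of its underside, on the table, z up; yaw within 0.3 rad. In line along its x, at its y = -85 mm, stand a nut runner, the red bracket, a gap 44 mm wide (open at the top and both ends) and a backing block; the two sleeve rows lie on its +y side.
- runner (a point): Centre of the fixed grey nut runner's motor, 60 mm above the table, axes as the stand's. Motor 42 mm across, 90 mm long along x, top 81 mm above the table; its 30 mm thick socket reaches on to the bracket.
- bracket_top (a point): Middle of the top edge of the red bracket's upright plate: 64 mm wide along the stand's y, 6 mm thick along x, top 82 mm above the table. The gap begins 3 mm to the stand's +x of here. Axes as the stand's.
- block_top (a point): Middle of the top of the dark wooden backing block beyond the gap: 100 mm wide along the stand's y, 15 mm thick along x, top 62 mm above the table. Axes as the stand's.
- bolt_head (a point): Centre of the hexagonal steel bolt head, midway across the 44 mm gap, 60 mm above the table (45 mm above the board). 24 mm across flats, 27.7 mm across corners, 16 mm thick along its level axis, the stand's x. An 18 mm brass spacer joins it to the bracket. The point turns with the head about its x; two flats face its y.
- bolt (a joint): Turn of the bolt about the stand's x in rad, any start angle. The nut runner drags it round steadily at about 0.3 rad/s with a weak torque of about 0.1 N m. Fingers closing along the stand's y on flats or corners stop it (the head settles to its flats); it turns again when let go.
- short_row: Fixed wooden strip on the board, 160 mm along x (the stand's x), 30 mm wide, 10 mm thick, top 25 mm above the table; origin at the middle of its underside. Studs at x = -50, 0, 50 mm: those at 0 and 50 carry fixed sleeves 30 mm tall, 24 mm across; the one at -50 is empty. The two strips lie 80 mm apart along y; which is which varies.
- short_row_stud (a point): Foot of the empty stud of the short row, at the top face of the strip; the stud is 10 mm thick and rises 20 mm straight up from here, with a rounded top.
- long_row: Like short_row, but its fixed sleeves are 50 mm tall.
- long_row_stud (a point): Foot of the empty stud of the long row; the same stud, 10 mm thick and 20 mm high.
- short_sleeve: Loose aluminium spacer sleeve (tube), 30 mm tall, 24 mm outside, 14 mm bore, standing upright on the table; origin at the centre of its underside, z up along its bore.
- short_sleeve_mid (a point): Centre of the short sleeve, 15 mm above its underside.
- long_sleeve: Loose aluminium spacer sleeve, 50 mm tall, 24 mm outside, 14 mm bore, standing upright on the table; origin at the centre of its underside.
- long_sleeve_mid (a point): Centre of the long sleeve, 25 mm above its underside.
- jar: Bystander: gold-filled jar with orange lid, 80 mm across, 120 mm tall; origin at the centre of its underside.
- tin: Bystander: paint tin, 60 mm across, 75 mm tall; origin at the centre of its underside.
- brush: Bystander: paint brush lying flat on the table, 200 mm long along its x, 42 mm wide, 20 mm high; origin under its middle.

How it is judged:
By the outcome, as a careful person would: the job done as asked, in the order asked, and still so for the second after the job is handed in, while the arm keeps its last pose, push and grip.
It also fails if it takes over 67 s, if anything falls off the work surface, if the arm or the gripper's body presses on something with over 40 N, if the wrist force passes 120 N, or if a joint passes its speed limit or range.

## Working session

There is one attempt and no reset: what is moved stays moved. The work goes in short steps, Python scripts to look and compute and a tool call to move; the robot and the scene stay as the last step left them, time stands still between calls to the robot, and variables do not carry over. Pictures are saved under pics/ and viewed, and the job is handed in when it is done.

Besides the shell and the picture viewer there is one more tool, called after "Request:" as name([rows], argument=value, ...), one row to a line, values as JSON. arm_command: Moves the arm, as the interface text tells. Its arguments: {"type":"object","properties":{"plan":{"type":"array","items":{"type":"array","items":{"type":"number"}}},"force":{"type":"number"}},"required":["plan"]}

```bash
mkdir -p pics; ls; cat > h.py <<'E'
import numpy as np, cv2
from plant import r
from scipy.spatial.transform import Rotation as R
def snap(n,tag):
    p,d=r.snapshot(n); cv2.imwrite(f'pics/{tag}.png',p[:,:,::-1]); np.savez(f'pics/{tag}.npz',p=p,d=d); return p,d
def cam(n):
    c=r.calibration(n); K=np.array([[c['fx'],0,c['cx']],[0,c['fy'],c['cy']],[0,0,1]]); return c,K,np.array([c['k1'],0,0,0,0.]),R.from_quat(c['orientation']).as_matrix(),np.array(c['eye'])
def ray(n,uv):
    c,K,D,Rm,e=cam(n); s=cv2.undistortPoints(np.array(uv,float).reshape(-1,1,2),K,D).reshape(-1,2)
    return e,np.c_[s,np.ones(len(s))]@Rm.T
def atz(n,uv,z):
    e,d=ray(n,uv); return e+d*((z-e[2])/d[:,2])[:,None]
def proj(n,P):
    c,K,D,Rm,e=cam(n); q=(np.atleast_2d(P)-e)@Rm
    return cv2.projectPoints(q,np.zeros(3),np.zeros(3),K,D)[0].reshape(-1,2)
def cloud(n,d):
    h,w=d.shape; v,u=np.mgrid[:h,:w]; e,dr=ray(n,np.c_[u.ravel(),v.ravel()]); P=e+dr*d.reshape(-1,1); P[d.ravel()==0]=np.nan; return P.reshape(h,w,3)
E
python3 - <<'E'
from h import *
for n in('scene','top'):
    snap(n,n+'0'); print(r.calibration(n))
print(r.get_state())
E
```

```text
pics
{'fx': 382.62229186979914, 'fy': 382.62229186979914, 'cx': 254.24311849529553, 'cy': 194.5379551644353, 'k1': -0.04890840704483744, 'eye': array([ 1.15034255, -0.05233525,  0.91750606]), 'orientation': array([ 0.70900204,  0.63946342, -0.2013287 , -0.21879077])}
{'fx': 487.02775216765815, 'fy': 487.02775216765815, 'cx': 253.8547383895462, 'cy': 194.6538200493927, 'k1': -0.09130129636925098, 'eye': array([0.26855133, 0.01578506, 1.63404815]), 'orientation': array([-0.69854508,  0.70990166, -0.06354106,  0.06353691])}
{'clock': 0.1, 'q': array([ 1.20083517,  0.68991959, -0.19448702,  1.56623638,  0.15733607,
        0.90249521, -0.21507516]), 'qd': array([-0.00035093, -0.00014699, -0.00105925, -0.00179166,  0.00020813,
       -0.00133643,  0.00077625]), 'joint_torque': array([-4.15287155e-03, -5.28508186e+01, -1.27160333e+00, -1.53836560e+01,
       -5.25280042e-02,  2.06328557e-03,  3.58942009e-05]), 'tool_pos': array([ 0.2452625 , -0.57425076,  0.23797822]), 'eef_rot': array([-0.69256354, -0.14237962,  0.69291477, -0.14125475]), 'contact_force': array([-1.13366513,  0.34934321, -0.90816787]), 'moment': array([-0.04292885,  0.02231482,  0.0683647 ]), 'opening': 1.0028188526063055}
```

View pics/scene0.png

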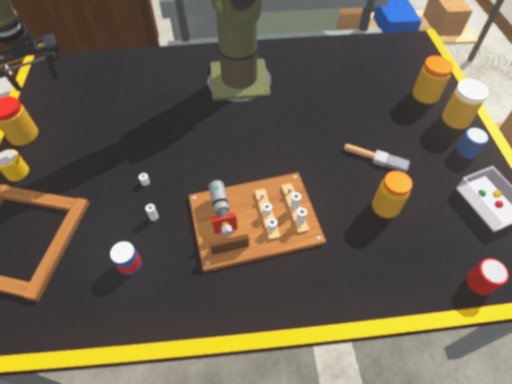

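View pics/top0.png

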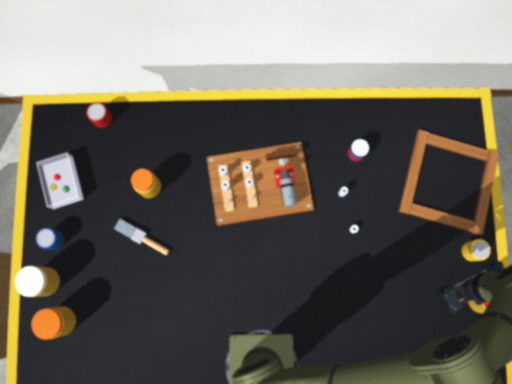

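The scene picture shows the board around (255,220), sleeves at (144,180) and (152,213), tin at (125,257). In the top picture the board is around (260,183), sleeves at (354,229) and (343,191), tin (358,150). Next I'll take enlarged crops.

```bash
python3 - <<'E'
import cv2
a=cv2.imread('pics/scene0.png')[165:275,125:335]; cv2.imwrite('pics/c1.png',cv2.resize(a,None,fx=3.8,fy=3.8,interpolation=cv2.INTER_CUBIC))
a=cv2.imread('pics/top0.png')[130:240,200:380]; cv2.imwrite('pics/c2.png',cv2.resize(a,None,fx=4.4,fy=4.4,interpolation=cv2.INTER_CUBIC))
E
```

```text
(no output)
```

View pics/c1.png

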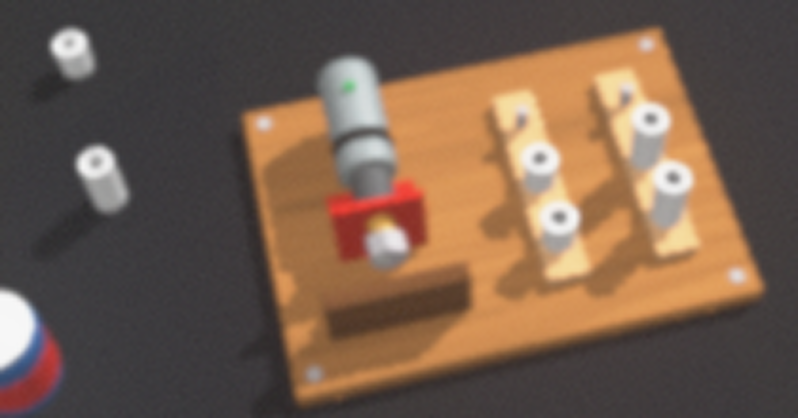

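View pics/c2.png

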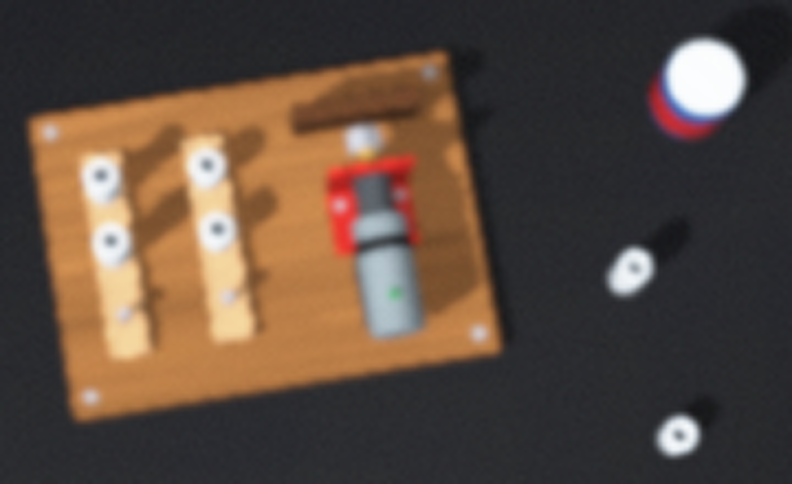

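```bash
cat > fit.py <<'E'
from h import *
from scipy.optimize import least_squares
T=lambda l,s,ox,oy:[((x+.5)/s-.5+ox,(y+.5)/s-.5+oy) for x,y in l]
# order: S50,S0,Sstud,L50,L0,Lstud
t=T([(207,166),(217,230),(228,297),(101,177),(111,243),(124,314)],4.4,200,130)
s=T([(558,217),(540,160),(520,117),(673,180),(650,120),(627,93)],3.8,125,165)
z=[.055,.055,.044,.075,.075,.044]
X=[.05,0,-.05]*2
for n,uv in(('top',t),('scene',s)):
    P=np.array([atz(n,[u],zz)[0] for u,zz in zip(uv,z)])
    def f(p):
        c,sn=np.cos(p[2]),np.sin(p[2]); o=[]
        for i in range(6):
            y=(0 if i<3 else .08)
            o+=[p[0]+c*X[i]-sn*y-P[i,0],p[1]+sn*X[i]+c*y-P[i,1]]
        return o
    q=least_squares(f,[.6,0,0.1]); print(n,'short row mid,yaw',q.x.round(4)); print((np.array(q.fun).reshape(-1,2)*1000).round(1).tolist())
    c,sn=np.cos(q.x[2]),np.sin(q.x[2]); print('stud short',q.x[0]-.05*c,q.x[1]-.05*sn,'long',q.x[0]-.05*c-.08*sn,q.x[1]-.05*sn+.08*c)
tc=T([(30,118),(447,52),(502,350),(75,420)],4.4,200,130); print(atz('top',tc,.015).round(4).tolist(), atz('top',tc,.015).mean(0))
sc=T([(763,288),(298,400),(245,113),(658,30)],3.8,125,165); print(atz('scene',sc,.015).round(4).tolist(),atz('scene',sc,.015).mean(0))
print('bolt',atz('top',T([(364,138)],4.4,200,130),.066),atz('scene',T([(387,240)],3.8,125,165),.063))
print('bracket',atz('top',T([(371,165)],4.4,200,130),.082),atz('scene',T([(377,195)],3.8,125,165),.082))
print('short sl',atz('top',T([(679,435)],4.4,200,130),.03),atz('scene',T([(70,43)],3.8,125,165),.03))
print('long sl',atz('top',T([(635,267)],4.4,200,130),.05),atz('scene',T([(97,161)],3.8,125,165),.05))
E
python3 fit.py
```

```text
top short row mid,yaw [0.599  0.0287 0.1498]
[[-0.2, 0.2], [-0.0, -0.4], [-0.1, -0.4], [-0.2, 0.3], [0.8, 0.0], [-0.3, 0.3]]
stud short 0.549577956500707 0.02122360065768678 long 0.5376417884400931 0.100328138403816
scene short row mid,yaw [0.602  0.0318 0.1504]
[[2.8, 0.3], [0.9, -0.4], [-3.0, 1.1], [-0.0, -0.2], [1.2, -0.1], [-2.0, -0.7]]
stud short 0.5525407099807248 0.02430875547496914 long 0.5405539781553345 0.10340564707094889
[[0.6991, 0.1741, 0.015], [0.7472, -0.1531, 0.015], [0.5102, -0.1872, 0.015], [0.4617, 0.1394, 0.015]] [ 0.60457442 -0.00669644  0.015     ]
[[0.6973, 0.1781, 0.015], [0.7475, -0.1468, 0.015], [0.5103, -0.1806, 0.015], [0.4648, 0.1428, 0.015]] [ 0.60498139 -0.00161167  0.015     ]
bolt [[ 0.66577861 -0.08279921  0.066     ]] [[ 0.65903373 -0.07879249  0.063     ]]
bracket [[ 0.64094999 -0.08644367  0.082     ]] [[ 0.63457347 -0.0828013   0.082     ]]
short sl [[ 0.44087036 -0.3168702   0.03      ]] [[ 0.44068638 -0.31324336  0.03      ]]
long sl [[ 0.56656792 -0.28587531  0.05      ]] [[ 0.56580233 -0.28124017  0.05      ]]
```

```bash
cat >> h.py <<'E'
def tool():
    s=r.get_state(); return np.array(s['tool_pos']),R.from_quat(s['eef_rot']).as_matrix(),s
def go(x,y,z,yaw=None):
    p,M,s=tool(); d=M.T@(np.array([x,y,z])-p)
    print('clock',round(s['clock'],2),'tcp',p.round(4),'x',M[:,0].round(3),'ydir deg',round(np.degrees(np.arctan2(M[1,1],M[0,1])),2),'open',round(s['opening'],3),'F',np.round(s['contact_force'],1),'q',np.round(s['q'],2))
    print('tool shift mm',(d*1000).round(1), end=' ')
    if yaw is not None:
        # roll about tool x (down): positive roll -> y toward z
        a=np.arctan2(M[1,1],M[0,1]); best=(yaw-a+np.pi/2)%np.pi-np.pi/2; print('roll',round(-best,4))
E
python3 - <<'E'
from h import *
go(.4408,-.315,.1,np.pi/2+.15)
print(tool()[1].round(3))
E
```

```text
clock 0.1 tcp [ 0.2453 -0.5743  0.238 ] x [-0.001  0.001 -1.   ] ydir deg -66.86 open 1.003 F [-1.1  0.3 -0.9] q [ 1.2   0.69 -0.19  1.57  0.16  0.9  -0.22]
tool shift mm [ 138.2 -161.3 -281.7] roll 0.2539
[[-0.001  0.393 -0.92 ]
 [ 0.001 -0.92  -0.393]
 [-1.    -0.002  0.   ]]
```

Request:
arm_command([
  [0.088,0,0,0,0.127],
  [0.088,0,0,0,0.127],
  [0.088,0.015,-0.0284,-0.029,0],
  [0.088,0.015,-0.0284,-0.029,0],
  [0.088,0.015,-0.0284,-0.029,0],
  [0.088,0.015,-0.0284,-0.029,0],
  [0.088,0.015,-0.0284,-0.029,0],
  [0.088,0.015,-0.0284,-0.029,0],
  [0.088,0.015,-0.0284,-0.029,0],
  [0.088,0.015,-0.0284,-0.029,0],
  [0.088,0,0,0,0],
  [0.088,0,0,0,0],
])

```text
clock: 1.6
tool_pos: [0.4405, -0.3161, 0.1186]
eef_rot: [-0.705, -0.053, 0.705, -0.053]
contact_force: [0.1, -0.5, 0.1]
opening: 0.995
```

```bash
python3 - <<'E'
from h import *
go(.4408,-.315,.003,np.pi/2+.15)
for n in('scene','top'):
    p,d=snap(n,n+'1')
    u=proj(n,[.4408,-.315,.05])[0]; x,y=int(u[0]),int(u[1]); print(n,x,y)
    a=p[max(0,y-60):y+60,max(0,x-60):x+60,::-1]; cv2.imwrite(f'pics/c_{n}1.png',cv2.resize(a,None,fx=4,fy=4,interpolation=cv2.INTER_CUBIC))
a=cv2.imread('pics/c_scene1.png');b=cv2.imread('pics/c_top1.png'); print(a.shape,b.shape)
b=np.hstack([a[:480],b[:480]]); cv2.imwrite('pics/cc1.png',cv2.resize(b,(800,int(b.shape[0]*800/b.shape[1]))))
E
```

```text
clock 1.6 tcp [ 0.4405 -0.3161  0.1186] x [-0.001 -0.001 -1.   ] ydir deg -81.44 open 0.995 F [ 0.1 -0.5  0.1] q [ 0.56  0.76 -0.04  1.92  0.07  0.46 -0.95]
tool shift mm [115.6  -1.1  -0.6] roll -0.0006
scene 140 171
top 354 227
(480, 480, 3) (480, 480, 3)
```

View pics/cc1.png

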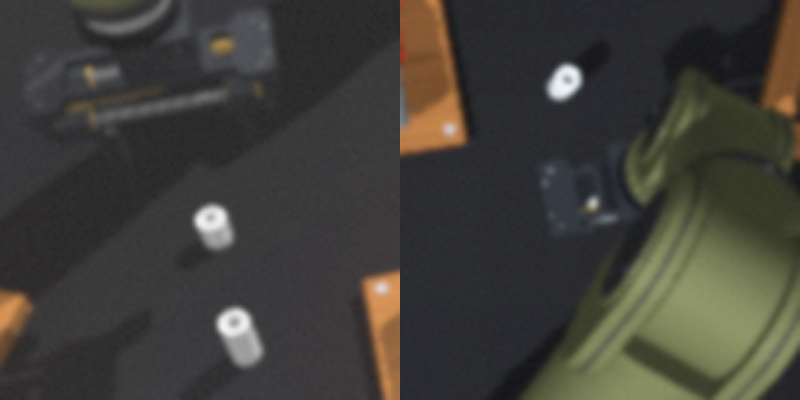

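Left pane (scene): the open gripper is above the short sleeve at crop (213,227). Right pane (top): the long sleeve shows at (565,80), and the gripper covers the short one. Going down.

Request:
arm_command([
  [0.088,0.0285,-0.001,0,0],
  [0.088,0.0285,0,0,0],
  [0.088,0.0285,0,0,0],
  [0.088,0.0285,0,0,0],
  [0.088,0,0,0,0],
  [0.015,0,0,0,0],
  [0.015,0,0,0,0],
  [0.015,0,0,0,0],
  [0.015,0,0,0,0],
  [0.015,0,0,0,0],
  [0.015,0,0,0,0],
], force=20)

```text
clock: 3.08
tool_pos: [0.4409, -0.3145, 0.0047]
eef_rot: [-0.705, -0.053, 0.705, -0.053]
contact_force: [-0.0, -0.1, -0.4]
opening: 0.343
```

```bash
python3 - <<'E'
from h import *
go(.551,.0227,.13,np.pi/2+.15)
E
```

```text
clock 3.08 tcp [ 0.4409 -0.3145  0.0047] x [-0. -0. -1.] ydir deg -81.41 open 0.343 F [-0.  -0.1 -0.4] q [ 0.55  0.97 -0.02  1.95  0.08  0.22 -0.96]
tool shift mm [-125.3 -316.9 -159.2] roll -0.0001
```

Request:
arm_command([
  [0.015,0,0,0,0],
  [0.015,0,0,0,0],
  [0.015,0,0,0,0],
  [0.015,0,0,0,0],
])

```text
clock: 3.58
tool_pos: [0.441, -0.3145, 0.0047]
eef_rot: [0.705, 0.053, -0.705, 0.053]
contact_force: [-0.6, -0.3, 0.4]
opening: 0.262
```

Request:
arm_command([
  [0.015,-0.03,0,0,0],
  [0.015,-0.045,0,0,0],
  [0.015,-0.045,-0.0396,-0.0199,0],
  [0.015,0,-0.0396,-0.0199,0],
  [0.015,0,-0.0396,-0.0199,0],
  [0.015,0,-0.0396,-0.0199,0],
  [0.015,0,-0.0396,-0.0199,0],
  [0.015,0,-0.0396,-0.0199,0],
  [0.015,0,-0.0396,-0.0199,0],
  [0.015,0,-0.0396,-0.0199,0],
  [0.015,0,0,0,0],
  [0.015,0,0,0,0],
])

```text
clock: 5.08
tool_pos: [0.5503, 0.0214, 0.1241]
eef_rot: [-0.705, -0.053, 0.706, -0.053]
contact_force: [-0.5, -0.1, 0.0]
opening: 0.263
```

```bash
cat > look.py <<'E'
from h import *
import sys
tag=sys.argv[1]; P=np.array([float(v) for v in sys.argv[2:5]])
A=[]
for n in('scene','top'):
    p,d=snap(n,n+tag); u=proj(n,P)[0]; x,y=int(u[0]),int(u[1]); h=int(sys.argv[5]) if len(sys.argv)>5 else 40
    a=p[y-h:y+h,x-h:x+h,::-1]; print(n,'crop origin',x-h,y-h,'scale',400/(2*h)); A.append(cv2.resize(a,(400,400),interpolation=cv2.INTER_CUBIC))
cv2.imwrite(f'pics/v{tag}.png',np.hstack(A))
E
python3 look.py 2 .551 .0227 .08; python3 -c "
from h import *
go(.551,.0227,.05,np.pi/2+.15)"
```

```text
scene crop origin 221 146 scale 5.0
top crop origin 211 154 scale 5.0
clock 5.17 tcp [0.5503 0.0203 0.1242] x [-0.001 -0.001 -1.   ] ydir deg -81.55 open 0.26 F [-1.  -1.1 -0.4] q [-0.16  0.76  0.07  1.9  -0.1   0.48 -1.45]
tool shift mm [74.2 -2.4 -1.1] roll -0.0025
```

View pics/v2.png

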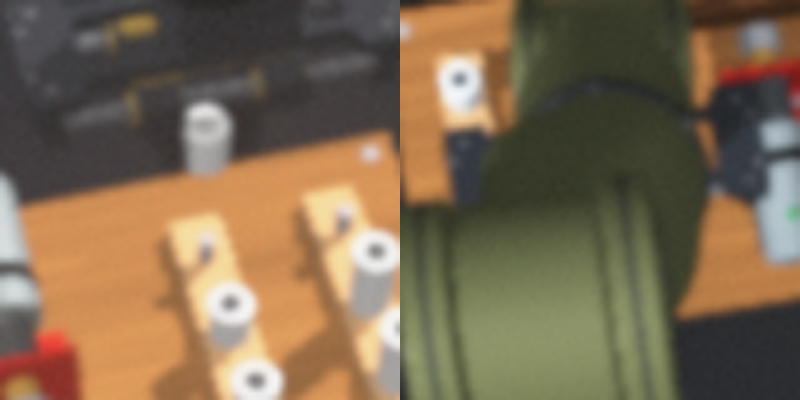

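Left pane: the held sleeve (200,140) is upright in the gripper, and the empty short stud is at (207,245). The arm blocks the top view here. I'll lower to just above the stud and compare the two in the scene picture.

Request:
arm_command([
  [0.015,0.032,0,0,0],
  [0.015,0.032,0,0,0],
  [0.015,0,0,0,0],
  [0.015,0,0,0,0],
])

```text
clock: 5.68
tool_pos: [0.5513, 0.0211, 0.061]
eef_rot: [0.705, 0.052, -0.705, 0.053]
contact_force: [0.1, 0.7, -0.1]
opening: 0.261
```

```bash
python3 look.py 3 .551 .0227 .05 32; cat > ring.py <<'E'
from h import *
from scipy.optimize import minimize
from scipy.ndimage import map_coordinates,gaussian_filter
a=np.linspace(0,2*np.pi,48,endpoint=False)
def disc(rs): return np.array([[q*np.cos(t),q*np.sin(t),0] for q in rs for t in a])
def ring(n,img,xy,z,span=.006):
    g=img.astype(float).mean(2)
    on=disc([8.5e-3,9.5e-3,10.5e-3]); inn=disc([.5e-3,2e-3,3.5e-3])
    def sc(p):
        c=np.array([p[0],p[1],z])
        f=lambda D:map_coordinates(g,proj(n,c+D)[:,::-1].T,order=3)
        o=f(on); return -(o.mean()-.5*o.std()-f(inn).mean())
    G=[(sc((xy[0]+i,xy[1]+j)),xy[0]+i,xy[1]+j) for i in np.linspace(-span,span,9) for j in np.linspace(-span,span,9)]
    b=min(G); q=minimize(sc,b[1:],method='Nelder-Mead',options=dict(xatol=1e-5,fatol=1e-3,initial_simplex=[b[1:],(b[1]+.001,b[2]),(b[1],b[2]+.001)]))
    return q.x,-q.fun
E
python3 - <<'E'
from ring import *
p0=np.load('pics/scene0.npz')['p'];p3=np.load('pics/scene3.npz')['p'];t0=np.load('pics/top0.npz')['p']
c,s=np.cos(.15),np.sin(.15)
for n,m,(x0,y0) in(('scene',p0,(.602,.0318)),('top',t0,(.599,.0287))):
    O=[]
    for x,y,z in((.05,0,.055),(0,0,.055),(.05,.08,.075),(0,.08,.075)):
        q,v=ring(n,m,(x0+c*x-s*y,y0+s*x+c*y),z); O.append(q-[c*x-s*y,s*x+c*y]); print(n,q.round(4),round(v,1),'row mid',O[-1].round(4))
    print('mean mid',np.mean(O,0).round(4),'short stud',(np.mean(O,0)-.05*np.array([c,s])).round(4))
go(.551,.0227,.05,np.pi/2+.15)
p,M,_=tool(); print('held',ring('scene',p3,p[:2],p[2]-.0047+.03,.009))
E
```

```text
scene crop origin 229 160 scale 6.25
top crop origin 219 164 scale 6.25
scene [0.6484 0.0396] 86.3 row mid [0.599  0.0321]
scene [0.5991 0.032 ] 78.6 row mid [0.5991 0.032 ]
scene [0.6373 0.1186] 83.5 row mid [0.5998 0.032 ]
scene [0.5873 0.1114] 79.8 row mid [0.5993 0.0323]
mean mid [0.5993 0.0321] short stud [0.5498 0.0246]
top [0.6497 0.0364] 66.6 row mid [0.6003 0.0289]
top [0.6002 0.0292] 69.7 row mid [0.6002 0.0292]
top [0.6383 0.1155] 70.7 row mid [0.6008 0.0289]
top [0.5884 0.1083] 69.1 row mid [0.6003 0.0292]
mean mid [0.6004 0.0291] short stud [0.551  0.0216]
clock 5.78 tcp [0.5518 0.0216 0.0616] x [ 0.002 -0.    -1.   ] ydir deg -81.46 open 0.262 F [-0.3  0.4 -1. ] q [-0.15  0.87  0.05  1.92 -0.1   0.35 -1.45]
tool shift mm [11.6 -1.2  0.7] roll -0.001
held (array([0.55216461, 0.02299584]), np.float64(2.533177872995253))
```

View pics/v3.png

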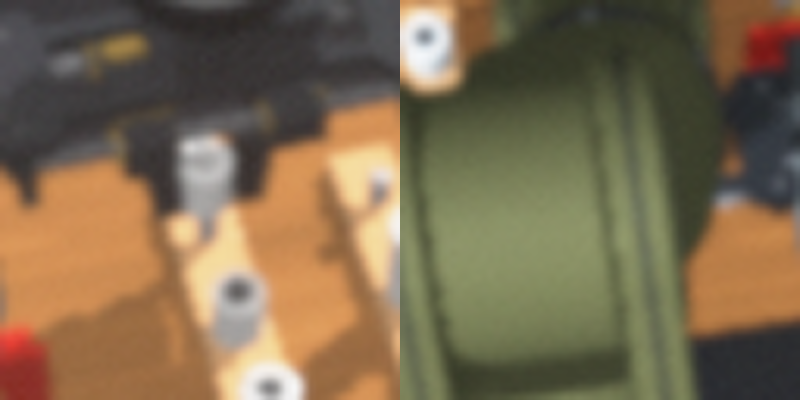

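```bash
cat > ov.py <<'E'
from h import *
def overlay(img,cs,out,ctr,h=16,f=24,n='scene'):
    # cs: list of (x,y,zlow,zhigh,color)
    u=proj(n,ctr)[0]; x,y=int(u[0]),int(u[1]); a=cv2.resize(img[y-h:y+h,x-h:x+h,::-1],None,fx=f,fy=f,interpolation=cv2.INTER_CUBIC)
    b=a.copy(); t=np.linspace(0,2*np.pi,60)
    for X,Y,zl,zh,rr,col in cs:
        for z in(zl,zh):
            q=proj(n,np.c_[X+rr*np.cos(t),Y+rr*np.sin(t),0*t+z]); q=(q-[x-h,y-h]+.5)*f-.5
            cv2.polylines(b,[q.round().astype(int).reshape(-1,1,2)],True,col,1)
    cv2.imwrite(out,cv2.resize(np.hstack([a,b]),(800,400)))
E
python3 - <<'E'
from ov import *
p3=np.load('pics/scene3.npz')['p']
overlay(p3,[(.5515,.023,.0567,.0867,.012,(0,0,255)),(.5498,.0246,.025,.043,.005,(0,255,0))],'pics/o3.png',[.5515,.023,.06])
overlay(p3,[(.5991,.032,.025,.055,.012,(0,0,255))],'pics/o3b.png',[.5991,.032,.04])
E
```

```text
(no output)
```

View pics/o3.png

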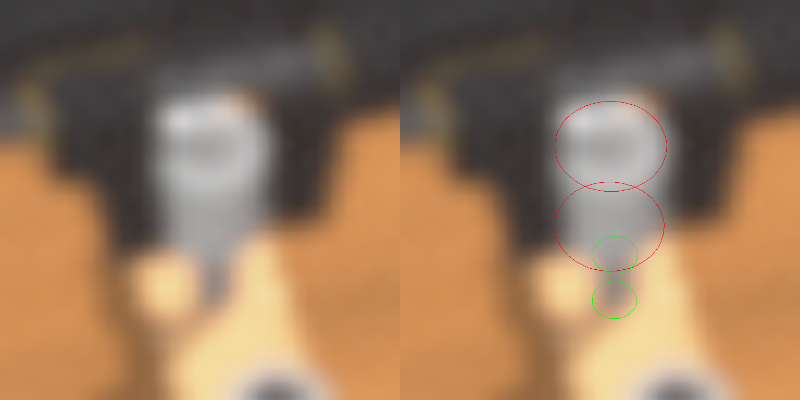

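View pics/o3b.png

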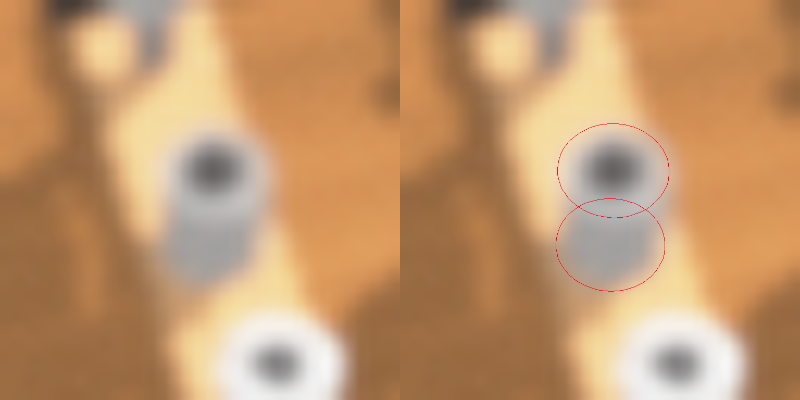

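```bash
python3 - <<'E'
from ring import *
p0=np.load('pics/scene0.npz')['p'];t0=np.load('pics/top0.npz')['p']
for n,m in(('scene',p0),('top',t0)):
    print(n,ring(n,m,(.4408,-.315),.03),ring(n,m,(.566,-.2835),.05))
    for y in(.025,.03,.035): print(y, ring(n,m,(.4408,-.315),y)[1])
E
```

```text
scene (array([ 0.44112551, -0.31408339]), np.float64(28.937298733807665)) (array([ 0.56692588, -0.28232688]), np.float64(47.69668638947692))
0.025 29.336506687394547Traceback (most recent call last):
  File "<stdin>", line 5, in <module>
  File "ring.py", line 14, in ring
    b=min(G); q=minimize(sc,b[1:],method='Nelder-Mead',options=dict(xatol=1e-5,fatol=1e-3,initial_simplex=[b[1:],(b[1]+.001,b[2]),(b[1],b[2]+.001)]))
                ~~~~~~~~^^^^^^^^^^^^^^^^^^^^^^^^^^^^^^^^^^^^^^^^^^^^^^^^^^^^^^^^^^^^^^^^^^^^^^^^^^^^^^^^^^^^^^^^^^^^^^^^^^^^^^^^^^^^^^^^^^^^^^^^^^^^^
    res = _minimize_neldermead(fun, x0, args, callback, bounds=bounds,
                               **options)
    fxr = func(xr)
    fx = function(np.copy(x), *(wrapper_args + args))
  File "ring.py", line 12, in sc
    o=f(on); return -(o.mean()-.5*o.std()-f(inn).mean())
  File "ring.py", line 11, in <lambda>
    f=lambda D:map_coordinates(g,proj(n,c+D)[:,::-1].T,order=3)
                                 ~~~~^^^^^^^
  File "h.py", line 14, in proj
    c,K,D,Rm,e=cam(n); q=(np.atleast_2d(P)-e)@Rm
               ~~~^^^
  File "h.py", line 7, in cam
    c=r.calibration(n); K=np.array([[c['fx'],0,c['cx']],[0,c['fy'],c['cy']],[0,0,1]]); return c,K,np.array([c['k1'],0,0,0,0.]),R.from_quat(c['orientation']).as_matrix(),np.array(c['eye'])
ValueError: time passes only in moves, steps and waits
```

```bash
python3 - <<'E'
import re
s=open('h.py').read()
s=s.replace("    c=r.calibration(n);","    c=CAL(n);").replace("def cam(n)","import functools\n@functools.lru_cache(None)\ndef CAL(n):\n    import pickle,os\n    f=f'cal_{n}.pkl'\n    if not os.path.exists(f): pickle.dump(r.calibration(n),open(f,'wb'))\n    return pickle.load(open(f,'rb'))\ndef cam(n)")
open('h.py','w').write(s)
E
python3 - <<'E'
from h import *
CAL('scene');CAL('top')
S=[tool()[0] for _ in range(5)]; print(np.array(S).round(4).tolist())
E
```

```text
[[0.5518, 0.0216, 0.0616], [0.5518, 0.0216, 0.0616], [0.5518, 0.0216, 0.0616], [0.5518, 0.0216, 0.0616], [0.5518, 0.0216, 0.0616]]
```

Request:
arm_command([
  [0.015,0.006,-0.0016,0.0013,0],
  [0.015,0,0,0,0],
  [0.015,0,0,0,0],
])

```text
clock: 6.15
tool_pos: [0.5494, 0.0235, 0.0543]
eef_rot: [0.705, 0.053, -0.705, 0.053]
contact_force: [0.0, 0.2, -1.8]
opening: 0.261
```

```bash
python3 - <<'E'
from ov import *
p,d=snap('scene','scene4'); q,M,s=tool(); print(q)
overlay(p,[(.5500,.0244,q[2]-.0047,q[2]+.0253,.012,(0,0,255)),(.5498,.0246,.025,.043,.005,(0,255,0))],'pics/o4.png',[.5515,.023,.06])
E
```

```text
[0.54947035 0.02350613 0.05434271]
```

View pics/o4.png

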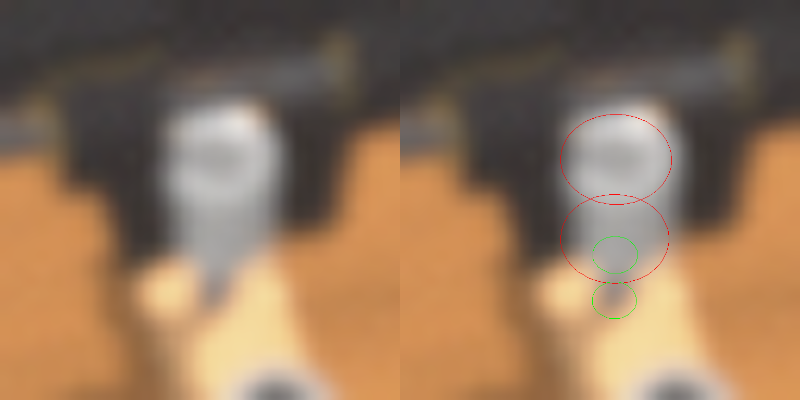

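Request:
arm_command([
  [0.015,0.003,0.001,0,0],
  [0.015,0.003,0,0,0],
  [0.015,0.003,0,0,0],
  [0.015,0,0,0,0],
])

```text
clock: 6.7
tool_pos: [0.5493, 0.0225, 0.0449]
eef_rot: [-0.705, -0.053, 0.705, -0.053]
contact_force: [0.9, -1.3, -0.3]
opening: 0.267
```

Request:
arm_command([
  [0.015,0.004,0,0,0],
  [0.015,0.004,0,0,0],
  [0.015,0.004,0,0,0],
  [0.015,0.0025,0,0,0],
  [0.015,0,0,0,0],
])

```text
clock: 7.32
tool_pos: [0.5494, 0.0225, 0.0305]
eef_rot: [-0.705, -0.053, 0.705, -0.053]
contact_force: [-1.3, 0.4, -0.1]
opening: 0.262
```

Request:
arm_command([
  [0.015,0.001,0,0,0],
  [0.015,0,0,0,0],
  [0.05,0,0,0,0],
  [0.05,0,0,0,0],
  [0.05,0,0,0,0],
  [0.05,0,0,0,0],
  [0.05,-0.02,0,0,0],
  [0.05,-0.03,0,0,0],
  [0.05,-0.04,0,0,0],
  [0.05,0,0,0,0],
])

```text
clock: 8.57
tool_pos: [0.5515, 0.0225, 0.1223]
eef_rot: [0.707, 0.053, -0.703, 0.053]
contact_force: [-0.3, -0.1, -0.5]
opening: 0.568
```

```bash
python3 look.py 5 .551 .0227 .05 40; python3 -c "
from h import *
go(.5665,-.2838,.12,np.pi/2+.15)"
```

```text
scene crop origin 221 152 scale 5.0
top crop origin 211 156 scale 5.0
clock 8.68 tcp [0.5495 0.0226 0.1198] x [ 0.  0. -1.] ydir deg -81.41 open 0.566 F [-0.3  0.2 -1.1] q [-0.16  0.77  0.06  1.9  -0.1   0.47 -1.45]
tool shift mm [-2.000e-01  3.055e+02  2.890e+01] roll -0.0001
```

View pics/v5.png

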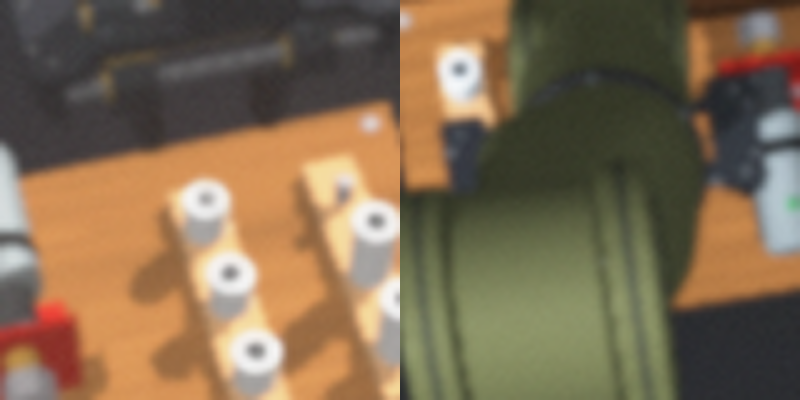

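Left pane: the short sleeve sits on its stud at (205,205), level with its row neighbours. Next, the long sleeve.

Request:
arm_command([
  [0.088,0,0.0382,0.0036,0],
  [0.088,0,0.0382,0.0036,0],
  [0.088,0,0.0382,0.0036,0],
  [0.088,0,0.0382,0.0036,0],
  [0.088,0,0.0382,0.0036,0],
  [0.088,0,0.0382,0.0036,0],
  [0.088,0,0.0382,0.0036,0],
  [0.088,0,0.0382,0.0036,0],
  [0.088,0,0,0,0],
  [0.088,0,0,0,0],
])

```text
clock: 9.93
tool_pos: [0.566, -0.2827, 0.1184]
eef_rot: [-0.704, -0.054, 0.706, -0.052]
contact_force: [0.2, 0.5, 0.1]
opening: 0.997
```

```bash
python3 look.py 6 .5665 -.284 .04 36; python3 - <<'E'
from ring import *
go(.5665,-.2838,.015,np.pi/2+.15)
print(ring('top',np.load('pics/top0.npz')['p'],(.566,-.2855),.05))
E
```

```text
scene crop origin 113 173 scale 5.555555555555555
top crop origin 306 154 scale 5.555555555555555
clock 10.03 tcp [ 0.5667 -0.2818  0.119 ] x [-0.001  0.002 -1.   ] ydir deg -81.28 open 1.0 F [-0.7  0.5  0.6] q [ 0.39  0.85 -0.01  1.64  0.01  0.65 -1.04]
tool shift mm [104.    2.2   0.4] roll 0.0021
(array([ 0.56605581, -0.28494661]), np.float64(45.29009388308299))
```

View pics/v6.png

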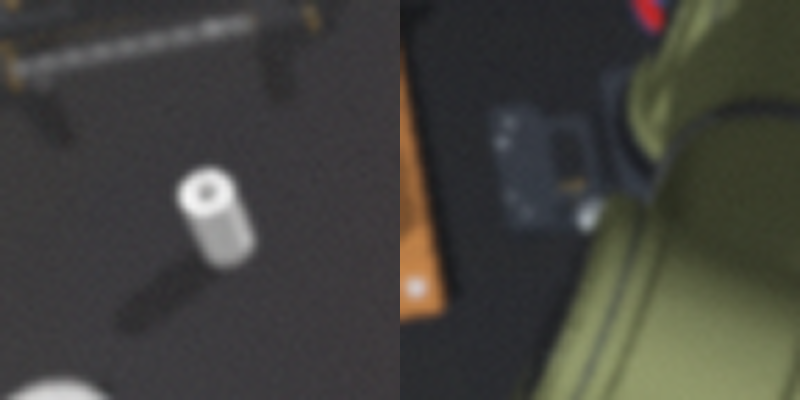

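Request:
arm_command([
  [0.088,0.026,0.0015,0,0],
  [0.088,0.026,0,0,0],
  [0.088,0.026,0,0,0],
  [0.088,0.025,0,0,0],
  [0.015,0,0,0,0],
  [0.015,0,0,0,0],
  [0.015,0,0,0,0],
  [0.015,0,0,0,0],
  [0.015,0,0,0,0],
  [0.015,0,0,0,0],
  [0.015,0,0,0,0],
  [0.015,0,0,0,0],
])

```text
clock: 11.52
tool_pos: [0.567, -0.2853, 0.0168]
eef_rot: [0.705, 0.053, -0.705, 0.053]
contact_force: [0.2, 0.8, 1.2]
opening: 0.265
```

Request:
arm_command([
  [0.015,0,0,0,0],
  [0.015,0,0,0,0],
  [0.015,0,0,0,0],
])

```text
clock: 11.9
tool_pos: [0.5669, -0.2854, 0.0168]
eef_rot: [0.705, 0.053, -0.705, 0.053]
contact_force: [-0.4, -0.5, 2.3]
opening: 0.268
```

```bash
python3 - <<'E'
from h import *
go(.538,.1015,.12,np.pi/2+.15)
E
```

```text
clock 11.9 tcp [ 0.5669 -0.2854  0.0168] x [ 0.  0. -1.] ydir deg -81.41 open 0.268 F [-0.4 -0.5  2.3] q [ 0.4   1.   -0.01  1.66  0.02  0.48 -1.04]
tool shift mm [-103.1 -386.9  -29.1] roll -0.0001
```

Request:
arm_command([
  [0.015,-0.04,0,0,0],
  [0.015,-0.043,0,0,0],
  [0.015,-0.03,-0.043,-0.0032,0],
  [0.015,0,-0.043,-0.0032,0],
  [0.015,0,-0.043,-0.0032,0],
  [0.015,0,-0.043,-0.0032,0],
  [0.015,0,-0.043,-0.0032,0],
  [0.015,0,-0.043,-0.0032,0],
  [0.015,0,-0.043,-0.0032,0],
  [0.015,0,-0.043,-0.0032,0],
  [0.015,0,-0.043,-0.0032,0],
  [0.015,0,0,0,0],
])

```text
clock: 13.4
tool_pos: [0.5371, 0.1067, 0.1294]
eef_rot: [-0.705, -0.057, 0.705, -0.055]
contact_force: [0.1, 0.7, -0.7]
opening: 0.27
```

```bash
python3 - <<'E'
from h import *
go(.5375,.1016,.066,np.pi/2+.15)
E
```

```text
clock 13.4 tcp [0.5371 0.1067 0.1294] x [-0.     0.003 -1.   ] ydir deg -80.98 open 0.27 F [ 0.1  0.7 -0.7] q [-0.33  0.75  0.08  1.91 -0.12  0.49 -1.57]
tool shift mm [63.4  5.3  0.4] roll 0.0074
```

Request:
arm_command([
  [0.015,0,0,0,0],
  [0.015,0.03,0,0,0],
  [0.015,0.028,0,0,0],
  [0.015,0,0,0,0],
  [0.015,0,0,0,0],
])

```text
clock: 14.02
tool_pos: [0.5383, 0.1003, 0.0724]
eef_rot: [0.706, 0.052, -0.705, 0.053]
contact_force: [-0.1, -0.8, -0.5]
opening: 0.266
```

```bash
python3 - <<'E'
from ov import *
go(.5375,.1016,.066,np.pi/2+.15)
p,d=snap('scene','scene7'); q,M,s=tool(); print(q); q=q+[0,.0015,0]
overlay(p,[(q[0],q[1]+.0,q[2]-.0168,q[2]+.0332,.012,(0,0,255)),(.5379,.1037,.025,.043,.005,(0,255,0))],'pics/o7.png',[.5379,.1037,.06],h=20,f=20)
E
```

```text
clock 14.03 tcp [0.5383 0.1003 0.0724] x [ 0.001 -0.001 -1.   ] ydir deg -81.52 open 0.266 F [-0.1 -0.8 -0.5] q [-0.31  0.85  0.06  1.93 -0.13  0.36 -1.57]
tool shift mm [ 6.4 -1.4  0.6] roll -0.002
[0.53850943 0.10072832 0.07276896]
```

View pics/o7.png

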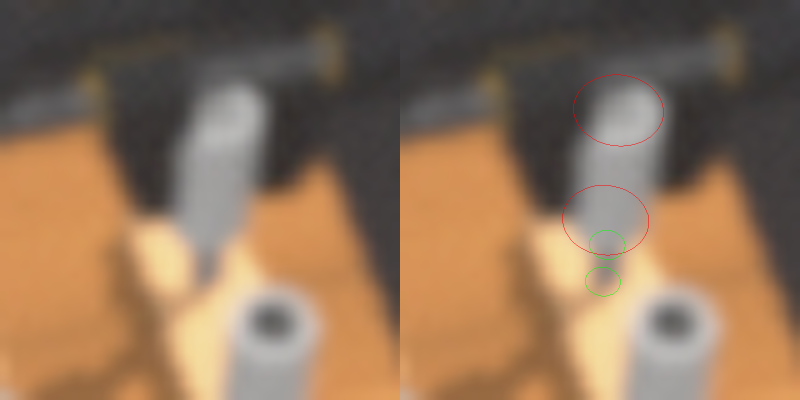

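Request:
arm_command([
  [0.015,0.006,-0.0004,0.0006,0],
  [0.015,0.003,0,0,0],
  [0.015,0,0,0,0],
  [0.015,0,0,0,0],
])

```text
clock: 14.58
tool_pos: [0.537, 0.1018, 0.0628]
eef_rot: [0.705, 0.053, -0.705, 0.053]
contact_force: [-0.6, -0.3, -0.9]
opening: 0.266
```

Request:
arm_command([
  [0.015,0.003,0,0,0],
  [0.015,0.003,0,0,0],
  [0.015,0,0,0,0],
])

```text
clock: 14.95
tool_pos: [0.5368, 0.1017, 0.0564]
eef_rot: [-0.705, -0.053, 0.705, -0.053]
contact_force: [-0.4, 0.1, -1.0]
opening: 0.268
```

Request:
arm_command([
  [0.015,0.004,0,0,0],
  [0.015,0.004,0,0,0],
  [0.015,0.004,0,0,0],
  [0.015,0.0025,0,0,0],
  [0.015,0,0,0,0],
])

```text
clock: 15.58
tool_pos: [0.5369, 0.1018, 0.0421]
eef_rot: [-0.705, -0.053, 0.705, -0.053]
contact_force: [0.3, -0.6, -0.3]
opening: 0.272
```

Request:
arm_command([
  [0.015,0.001,0,0,0],
  [0.015,0,0,0,0],
  [0.05,0,0,0,0],
  [0.05,0,0,0,0],
  [0.05,0,0,0,0],
  [0.05,0,0,0,0],
  [0.05,-0.02,0,0,0],
  [0.05,-0.03,0,0,0],
  [0.05,-0.04,0,0,0],
  [0.05,0,0,0,0],
])

```text
clock: 16.82
tool_pos: [0.5389, 0.1021, 0.1338]
eef_rot: [0.707, 0.053, -0.703, 0.053]
contact_force: [0.0, -0.7, -0.4]
opening: 0.567
```

Request:
arm_command([
  [0.06,-0.01,0.0399,-0.0194,0],
  [0.06,0,0.0399,-0.0194,0],
  [0.06,0,0.0399,-0.0194,0],
  [0.06,0,0.0399,-0.0194,0],
  [0.06,0,0.0399,-0.0194,0],
  [0.06,0,0,0,0],
  [0.06,0,0,0,0],
  [0.06,0,0,0,0],
])

```text
clock: 17.82
tool_pos: [0.6619, -0.0788, 0.1407]
eef_rot: [-0.705, -0.054, 0.706, -0.053]
contact_force: [0.1, 0.2, -0.1]
opening: 0.676
```

```bash
python3 look.py 8 .61 .0 .06 60; python3 -c "
from h import *
go(.6625,-.0809,.041,np.pi/2+.15)"
```

```text
scene crop origin 195 149 scale 3.3333333333333335
top crop origin 197 118 scale 3.3333333333333335
clock 17.93 tcp [ 0.6622 -0.0793  0.1411] x [-0.001  0.001 -1.   ] ydir deg -81.3 open 0.683 F [-0.1  0.9 -0.2] q [ 0.02  0.86  0.06  1.52 -0.06  0.77 -1.32]
tool shift mm [ 1.001e+02  1.700e+00 -1.000e-01] roll 0.0018
```

View pics/v8.png

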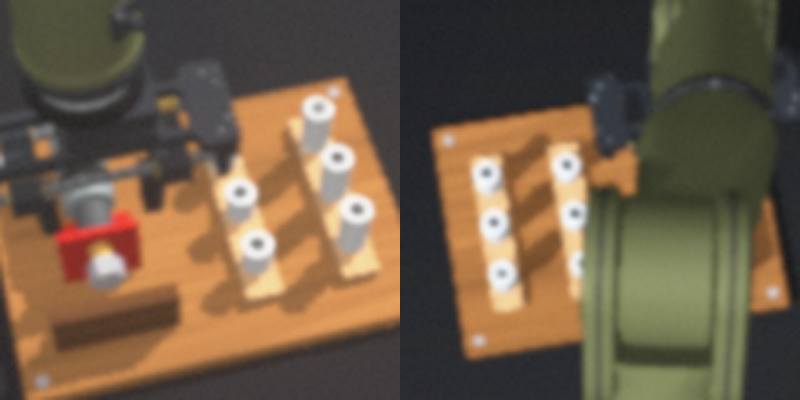

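Left pane: the long sleeve is seated at (317,120), level with its row. The fingers are above the bolt head at (108,265). I'll descend to just above the bracket and check.

Request:
arm_command([
  [0.06,0.025,0.0015,0,0],
  [0.06,0.025,0,0,0],
  [0.06,0,0,0,0],
  [0.06,0,0,0,0],
])

```text
clock: 18.42
tool_pos: [0.6635, -0.0821, 0.0922]
eef_rot: [0.706, 0.053, -0.705, 0.053]
contact_force: [-0.4, 0.5, -0.0]
opening: 0.679
```

```bash
python3 look.py 9 .655 -.08 .07 24; python3 -c "
from h import *
go(.6625,-.0809,.041,np.pi/2+.15)"
```

```text
scene crop origin 201 201 scale 8.333333333333334
top crop origin 257 139 scale 8.333333333333334
clock 18.52 tcp [ 0.6638 -0.0824  0.0926] x [ 0.002 -0.    -1.   ] ydir deg -81.41 open 0.679 F [-0.4 -0.3  0.2] q [ 0.03  0.93  0.05  1.54 -0.06  0.68 -1.31]
tool shift mm [51.6 -1.7  1.2] roll 0.0
```

View pics/v9.png

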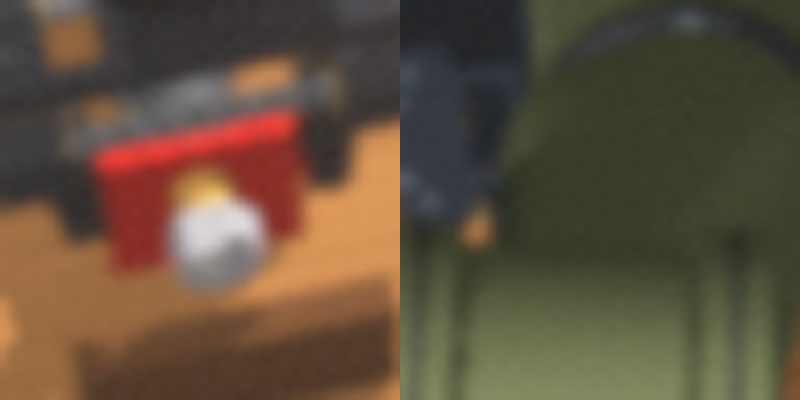

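```bash
python3 - <<'E'
from h import *
img=np.load('pics/scene9.npz')['p']; q,M,s=tool(); c,sn=np.cos(.15),np.sin(.15)
off=np.array([0,.0017,0])
ctr=proj('scene',[.655,-.08,.07])[0]; h=30; x0,y0=int(ctr[0])-h,int(ctr[1])-h; f=20
a=cv2.resize(img[y0:y0+2*h,x0:x0+2*h,::-1],None,fx=f,fy=f,interpolation=cv2.INTER_CUBIC)
L=lambda P:(((proj('scene',P)-[x0,y0]+.5)*f-.5).round().astype(int)).reshape(-1,1,2)
def box(o,dx,dy,z):  # in stand axes
    return np.array([[o[0]+c*i-sn*j,o[1]+sn*i+c*j,z] for i,j in((dx[0],dy[0]),(dx[1],dy[0]),(dx[1],dy[1]),(dx[0],dy[1]))])
tp=q+off
for sg in(-1,1):
    for z in(tp[2],tp[2]+.03):
        cv2.polylines(a,[L(box(tp,(-.009,.009),sorted((sg*.030,sg*.0475)),z))],True,(0,255,0),2)
mid=np.array([.5993,.0321]) # scene coords short row mid
B=np.array([mid[0]+sn*.12,mid[1]-c*.12])  # stand (0,-85) if row at y=+35
for xb in(.03,.035,.04):
    cv2.polylines(a,[L(box(B,(xb-.003,xb+.003),(-.032,.032),.082))],True,(255,xb*1e4%255,0),1)
print('B',B, 'bracket in stand x', [(np.array(v)-B)@[c,sn] for v in((.6346,-.0828),)], 'top',(np.array([.64095,-.08644])-np.array([.6004+sn*.12,.0291-c*.12]))@[c,sn])
cv2.imwrite('pics/o9.png',cv2.resize(a,(600,600)))
E
```

```text
B [ 0.61723258 -0.08655253] bracket in stand x [np.float64(0.0177331776299257)] top 0.022828585384306793
```

View pics/o9.png

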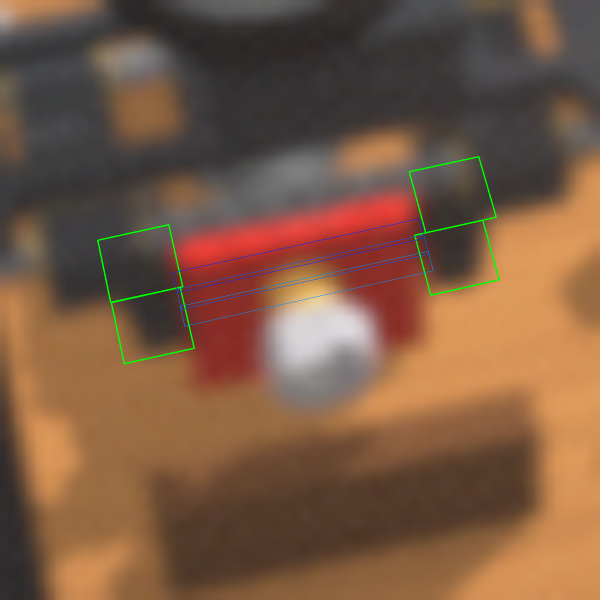

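Request:
arm_command([
  [0.06,0.012,0,0.0025,0],
  [0.06,0.013,0,0,0],
  [0.06,0.013,0,0,0],
  [0.06,0.013,0,0,0],
  [0.06,0,0,0,0],
  [0.06,0,0,0,0],
])

```text
clock: 19.27
tool_pos: [0.6607, -0.0829, 0.0403]
eef_rot: [0.705, 0.053, -0.705, 0.053]
contact_force: [-0.7, -0.9, 1.1]
opening: 0.684
```

```bash
python3 look.py 10 .655 -.08 .07 24; python3 -c "
from h import *
go(.661,-.082,.041,np.pi/2+.15)"
```

```text
scene crop origin 201 201 scale 8.333333333333334
top crop origin 257 139 scale 8.333333333333334
clock 19.38 tcp [ 0.6609 -0.0829  0.0408] x [ 0.001 -0.    -1.   ] ydir deg -81.42 open 0.681 F [-0.7  0.  -0.3] q [ 0.03  1.    0.04  1.56 -0.07  0.59 -1.31]
tool shift mm [-0.2 -0.9 -0.2] roll -0.0002
```

View pics/v10.png

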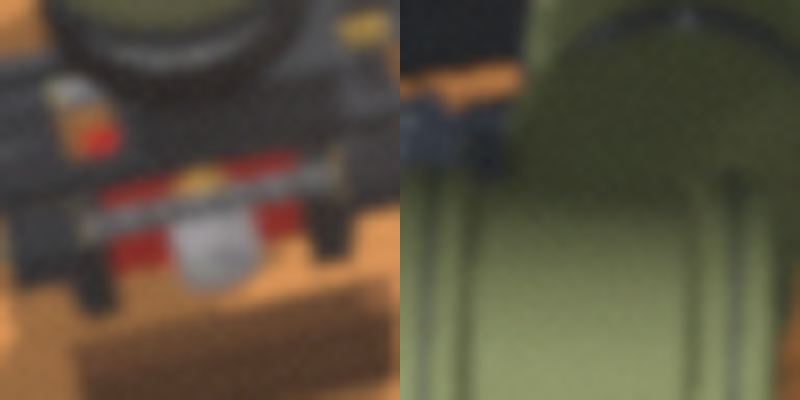

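The fingers, at (95,285) and (330,230), straddle the bolt head at (215,240) inside the gap. Closing now.

Request:
arm_command([
  [0.01,0,0,0,0],
  [0.01,0,0,0,0],
  [0.01,0,0,0,0],
  [0.01,0,0,0,0],
  [0.01,0,0,0,0],
  [0.01,0,0,0,0],
  [0.01,0,0,0,0],
  [0.01,0,0,0,0],
  [0.01,0,0,0,0],
  [0.01,0,0,0,0],
  [0.01,0,0,0,0],
  [0.01,0,0,0,0],
], force=35)

```text
clock: 20.88
tool_pos: [0.6603, -0.0814, 0.0403]
eef_rot: [-0.705, -0.054, 0.705, -0.053]
contact_force: [-2.1, 5.5, 3.3]
opening: 0.264
```

```bash
python3 look.py 11 .62 -.02 .06 48; python3 -c "
from h import *
s=tool()[2]; print(s['opening']*88.1, s['contact_force'],s['moment'],s['tool_pos'])"
```

```text
scene crop origin 199 165 scale 4.166666666666667
top crop origin 215 127 scale 4.166666666666667
23.56344772751147 [-1.65652519  5.27894297  3.88058876] [1.18208458 0.30329719 0.00308828] [ 0.66024212 -0.08141775  0.04030652]
```

View pics/v11.png

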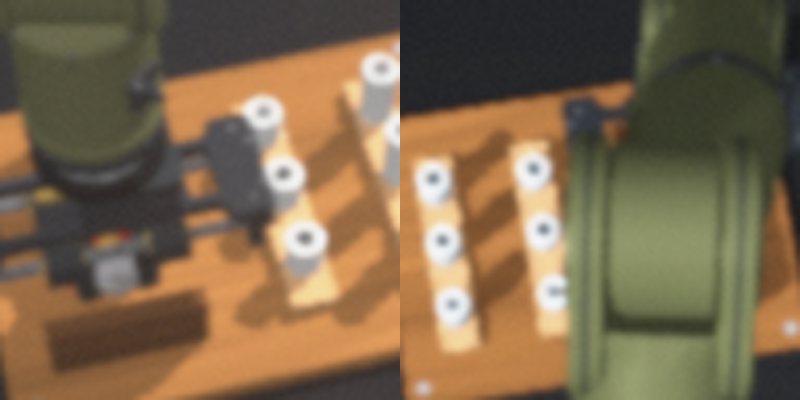

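Request:
arm_command([
  [0.01,0,-0.001,0,0],
  [0.01,0,0,0,0],
  [0.01,0,0,0,0],
  [0.01,0,0,0,0],
  [0.01,0,0,0,0],
  [0.01,0,0,0,0],
  [0.01,0,0,0,0],
  [0.01,0,0,0,0],
], force=40)

```text
clock: 21.98
tool_pos: [0.6603, -0.0814, 0.0403]
eef_rot: [-0.705, -0.053, 0.705, -0.053]
contact_force: [-2.4, 5.0, 4.4]
opening: 0.261
```

Request:
arm_command([
  [0.01,0,0,0,0],
  [0.01,0,0,0,0],
  [0.01,0,0,0,0],
  [0.01,0,0,0,0],
  [0.01,0,0,0,0],
  [0.01,0,0,0,0],
  [0.01,0,0,0,0],
  [0.01,0,0,0,0],
])

```text
clock: 22.98
tool_pos: [0.6603, -0.0815, 0.0403]
eef_rot: [0.705, 0.053, -0.705, 0.053]
contact_force: [-1.6, 5.5, 3.3]
opening: 0.262
```

```bash
python3 look.py 12 .62 -.02 .06 48; python3 -c "
from h import *
s=tool()[2]; print(s['clock'],s['opening']*88.1, s['contact_force'],s['moment'],s['tool_pos'])
a=np.load('pics/scene11.npz')['p'].astype(int);b=np.load('pics/scene12.npz')['p'].astype(int)
u=proj('scene',[.6617,-.0798,.062])[0].astype(int); x,y=u
print('bolt crop mean diff',np.abs(a-b)[y-6:y+7,x-6:x+7].mean(),'noise elsewhere',np.abs(a-b)[200:240,250:310].mean())
A=[cv2.resize(v[y-14:y+14,x-14:x+14,::-1].astype(np.uint8),(400,400),interpolation=cv2.INTER_CUBIC) for v in(a,b)]; cv2.imwrite('pics/bolt.png',np.hstack(A))
"
```

```text
scene crop origin 199 165 scale 4.166666666666667
top crop origin 215 127 scale 4.166666666666667
23.075 23.35306473386789 [-2.49752382  5.27081778  3.51277153] [1.04832061 0.36712514 0.0500109 ] [ 0.66029334 -0.08147348  0.04032345]
bolt crop mean diff 1.155818540433925 noise elsewhere 0.9866666666666667
```

View pics/bolt.png

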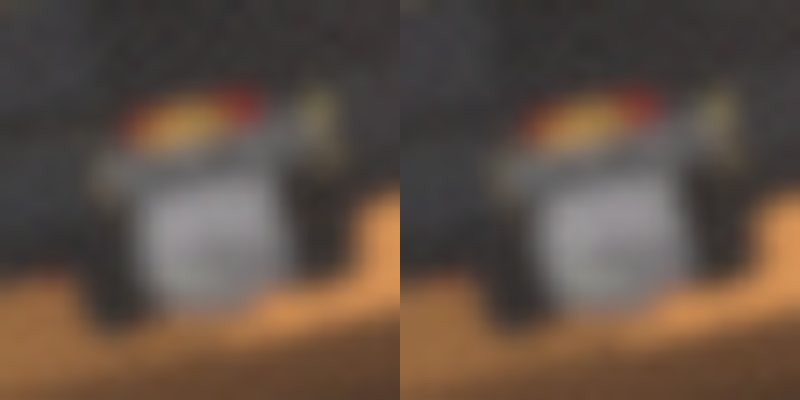

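View pics/scene12.png

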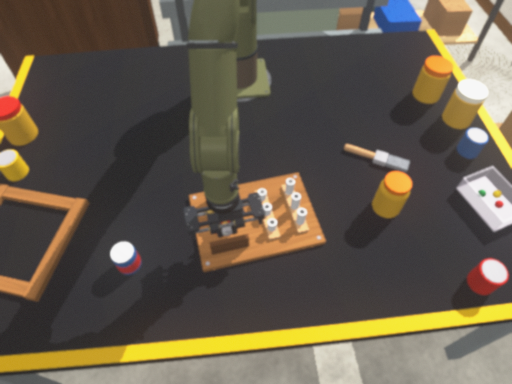

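Both sleeves are in place: long at (290,183), short at (262,195). The bolt head, held between the fingers at (226,229), looks identical in the two pictures 2 s apart. Jar, tin and brush are where they were. One quick seating check, then I'll hand in.

```bash
python3 - <<'E'
from ring import *
m=np.load('pics/scene12.npz')['p']
for nm,xy,h in(('short',(.5498,.0246),.055),('long',(.5379,.1037),.075)):
    q,v=ring('scene',m,xy,h); print(nm,q.round(4),'expected',xy,round(v,1))
r.finish_job()
E
```

```text
short [0.5495 0.0247] expected (0.5498, 0.0246) 43.2
long [0.537 0.104] expected (0.5379, 0.1037) 45.7
the job is handed in; nothing more can be done
```

The job is handed in at about 23 s. Both loose sleeves are on their matching studs, fully down and released. The gripper is holding the bolt head still at a 40 N grip.

- **Sleeves:** the short sleeve is on the short row and the long one on the long row. In the last scene picture their tops lie within 1 mm of where fully seated sleeves should be, level with their neighbours.
- **Bolt:** the fingers are down in the gap behind the red bracket, closed on two flats of the head. The opening reads 23.4 mm; the 24 mm sleeves read much the same when gripped. Pictures about 2 s apart show no change at the head beyond image noise.
- **Bystanders:** by eye, the jar, tin and brush are where they started.

Three things did not line up perfectly:
- **Camera offset:** the two cameras disagreed by about 3 mm in y, so I placed the sleeves by comparing them with the studs in the scene camera.
- **Top camera:** the arm blocked most of its view of the stand during placing and holding, so the final checks rest on the scene camera.
- **Side force:** a steady 5 N remained at the wrist while holding the bolt. A 1 mm shift did not remove it, but it is far below the limits.

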